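# Fit a linear bearing into a printed carrier and show it to the inspection camera

### The arm

A 7-joint arm with a two-finger parallel gripper is mounted at the origin on the work surface. World frame = base frame: x ahead of the robot, y to its left, z up, the work surface at z = 0. Lengths are in m, angles in rad, forces in N, time in s.
With the tool pointing down it reaches from about 0.425 to 0.975 m from the base axis. Payload 16.7 kg.
Tool frame: the origin (TCP) lies midway between the tips of the shut fingers; the grasp point (between the pads) lies 19 mm behind it; z points along the fingers, y is the line along which they close (so a half turn about z gives the same grasp; the last joint's range is limited). The gripper opens to 85 mm and grips with 20 to 120 N. Pads are 22 mm wide; open, the fingers measure 114 mm over their backs; the gripper's body (76 mm by 85 mm) begins 54 mm behind the grasp point. The pads swing forward as they close: fully open they stand 13 mm farther back than shut.
Start: joints at [-1.369, 0.426, 0.074, 1.606, -0.034, 1.111, -0.067], TCP at [0.232, 0.634, 0.231] pointing down, gripper open.
Joint ranges: [-2.85, 2.85], [-0.5, 2.14], [-1.23, 1.37], [0.21, 2.46], [-1.02, 4.16], [0.16, 2.05], [-2.73, 2.73]. Speed limits (rad/s): [1.89, 1.89, 2.39, 2.39, 3.01, 3.01, 3.01].

### API

Orientations are given as a unit quaternion [x, y, z, w].
In Python, from cell import manip gives the robot as it stands.
- The arm moves only by the tool apply_moves, never from a script. Its argument "motion" is a list that holds one entry, the list of rows, each a list of 5 numbers: the shift along the tool's x, y, z in units of 150 mm (1.0 is 150 mm), then the turn about the tool's z in units of pi/2 rad (1.0 is pi/2 rad), then the opening, from 0 (shut) to 1 (fully open). In form: [[[dx, dy, dz, turn, fingers], ...]]. A call has 1 to 12 rows; each row is the pose to reach, as a shift and turn from the pose commanded when the call began, along the tool's axes at that moment; what a row does not reach only later rows make up. A row lasts 1/10 s, in which the tool goes at most 50 mm and 8.59 degrees, less where a joint would pass 70% of its speed; a pose out of reach is approached as far as the arm can. A call with a number of a shift or a turn outside -1 to 1 is refused whole. A call with a gripper value outside its range is refused whole. The fingers move at their own pace and stop on an object; "grip_force" is the grip in N (left out, the last holds). Time passes only in rows, so rows that repeat a pose let the fingers close. It gives the time, the measured TCP pose, the force, the opening and the grip force at its end, in the units of the state.
- manip.state(): the state, without advancing time (a new reading comes with each control period).
- manip.get_image(name): name is "scene" or "top" or "wrist"; returns (picture, depth): 400x640x3 uint8, red, green, blue; 400x640 float32, m along the optical axis (not along the pixel's ray), 0 where there is no reading.
- manip.camera_model(name): a dict with "mtx" (3x3 intrinsics, pixels), "world_to_cam" (4x4, takes a point from world to camera coordinates). Camera axes: x right, y down, z forward; pixel columns grow to the right and rows downward; lengths in m; the calibration is good to about 2 mm. A picture is of the moment at which its call begins: read the wrist's pose just before it. camera_model takes no time and is no camera call; for the wrist camera it gives the pose at the moment of the call.
- manip.job_done(): hands the job in; it is judged then, once.
The state is a dict: "clock": time; "joints": joint angles; "joint_vel": joint speeds; "effort": joint torques, N m; "eef_pos": TCP position; "tool_rot": TCP orientation; "wrist_force": force on the tool from outside, world axes, zero at the start; "torque": the same for the moment, N m; "grip_width": finger opening in m; "gripper_force": force on a finger pad.
Only numpy, scipy, OpenCV 4.12 (cv2) and the standard library are available. Lean on these libraries where they do the work, as an engineer would, in place of code of your own. Each camera call takes 0.05 s, during which the arm holds its last target. There are 200 camera calls.

### The job

Take the long steel linear bearing out of the hardware tray and slide it down into the bore of the orange printed carrier on the build sheet until it rests fully home on the shoulder. Then pick up the carrier with the bearing in it and hold it up to the inspection camera for its fit photo: bore mouth upward, the slotted face square to the lens (match the camera's tilt), the middle of the slot on the lens axis and 100 mm in front of the lens glass. Finish while still holding it there, steady, in the gripper, and leave the camera and all the other things where they are.

Things in the scene. Friction and masses are not known exactly. Their poses are not given: they have to be found in the camera images.
- bearing: Long steel linear bearing, a plain cylinder 21 mm in diameter and 57 mm long with 1.5 mm chamfers, about 80 g, standing on end in the black hardware tray. Origin: centre of its lower end; z runs up its axis. (A short bearing, 15 mm in diameter and 24 mm high, stands in the same tray about 90 mm away; leave it.)
- tray: Black open hardware tray, 120 mm (own x) by 190 mm (own y), 22 mm high, walls and floor 3 mm thick, fixed to the bench. Origin: centre of its underside.
- carrier: Orange printed bearing carrier, about 60 g, loose on the sheet, bore up. Flange 48 x 48 x 5 mm at the bottom; above it a square barrel 32 x 32 mm with flat sides, its rim 43 mm above the underside. An 8 mm wide slot runs the full height of the barrel through its +x face. Origin: centre of the underside; z up the bore, x towards the slotted face, y towards a plain flat side. Yaw within 1.1 rad.
- seat (a point): Point on the carrier's bore axis at the shoulder, 5 mm above its underside: the centre of the bearing's lower end belongs here. The bore is an octagon 22.4 mm across flats, open at the top, 38 mm deep, ending on the flange (the shoulder, with a 14 mm hole); a seated bearing stands 19 mm above the rim. Axes as the carrier's.
- slot (a point): Middle of the slot in the carrier's slotted face: 16 mm along x and 24 mm up z from the carrier's origin. Axes as the carrier's. Rightly presented, it lies at (-0.100, 0, 0) in the frame of the lens, and the carrier's x, y and z axes are parallel to those of the lens, same senses.
- lens (a point): Centre of the front glass of the inspection camera, 0.19 to 0.30 m up: red camera, black lens, white ring light 66 mm across level with the glass, on a grey stand with a 400 mm column at the far right of the bench. The lens looks along its own -x, towards the robot, tilted down 0.1 to 0.4 rad; y is level, z is up in the picture. Do not knock it: the clamps can slip.
- sheet: Dark brown textured steel build sheet, 300 x 300 mm, 2 mm thick, fixed flat on the bench, on which the prints stand: the carrier, a bowl, a bracket and a gear, about 150 mm apart, in any order. Origin: centre of its underside.
- bowl: Dark printed bowl with scales, 120 mm across the rim, 52 mm high, loose on the sheet. Origin: centre of its underside.
- bracket: Grey printed angle bracket, 50 x 36 mm foot, 46 mm high, loose on the sheet. Origin: centre of its underside.
- gear: Teal printed gear, 57 mm across, 18 mm high, loose on the sheet. Origin: centre of its underside.
- short_bearing: Short steel linear bearing, 15 mm in diameter, 24 mm high, standing in the tray. Not wanted. Origin: centre of its lower end.
- alcohol: White bottle with a red cap, 68 mm across, 180 mm high, standing at the right of the bench. Origin: centre of its underside.
- scraper: Scraper with an orange handle and a steel blade, 210 mm long, lying at the right of the bench. Not wanted. Origin: under the middle of the handle.
- glue_stick: Yellow glue stick, 28 mm across, 90 mm high, standing at the right of the bench. Not wanted. Origin: centre of its underside.
Not all that is in view belongs to the job. There is more than one size of the carrier; the job needs the larger. Of the things shaped like the bearing, the steel one is meant.

How it is judged:
By the outcome, as a careful person would: the job done as asked, in the order asked, and still so for the second after the job is handed in, while the arm keeps its last pose, push and grip.
It also fails if it takes over 58 s, if anything falls off the work surface, if the arm or the gripper's body presses on something with over 40 N, if the wrist force passes 120 N, or if a joint passes its speed limit or range.

## Working session

There is one attempt and no reset: what is moved stays moved. The work goes in short steps, Python scripts to look and compute and a tool call to move; the robot and the scene stay as the last step left them, time stands still between calls to the robot, and variables do not carry over. Pictures are saved under pics/ and viewed, at most 12 in all, crops included, and the job is handed in when it is done.

Besides the shell and the picture viewer there is one more tool, called after "Call:" as a command line: name --argument value ..., lists and objects as JSON in quotes. apply_moves: Moves the arm, as the interface text tells. Its arguments: {"type":"object","properties":{"motion":{"type":"array","items":{"type":"array","items":{"type":"array","items":{"type":"number"}}}},"grip_force":{"type":"number"}},"required":["motion"]}

```bash
mkdir -p pics; ls
cat > h.py <<'E'
import numpy as np, cv2
from cell import manip
from scipy.spatial.transform import Rotation as R
def grab(n):
    c=manip.camera_model(n); p,d=manip.get_image(n); return p,d,np.array(c["mtx"]),np.array(c["world_to_cam"])
def world(d,K,W):
    v,u=np.mgrid[:d.shape[0],:d.shape[1]]
    P=np.stack([(u-K[0,2])/K[0,0]*d,(v-K[1,2])/K[1,1]*d,d],-1)
    return (P-W[:3,3])@W[:3,:3]
def ray(u,v,z,K,W):
    r=np.array([(u-K[0,2])/K[0,0],(v-K[1,2])/K[1,1],1.])@W[:3,:3]; o=-W[:3,:3].T@W[:3,3]
    return o+r*(z-o[2])/r[2]
def save(n,p): cv2.imwrite("pics/"+n,p[:,:,::-1])
E
python3 - <<'E'
from h import *
s=manip.state(); print(s)
for n in("scene","top"):
    p,d,K,W=grab(n); save(n+"1.png",p); np.savez(n+"1",p=p,d=d,K=K,W=W); print(n,K,W,(d>0).mean())
E
```

```text
pics
{'clock': 0.0, 'joints': array([-1.36950308,  0.42676956,  0.07386812,  1.60660684, -0.03409323,
        1.11080838, -0.06709267]), 'joint_vel': array([ 0.00062379, -0.00123022,  0.00058501,  0.00060104,  0.00095649,
        0.00075614, -0.00063213]), 'effort': array([ 2.45981661e-03, -9.49870706e+01,  3.76384646e+00, -4.63494337e+01,
        1.95327733e-02,  1.09293094e-02,  8.75271695e-06]), 'eef_pos': array([0.23185727, 0.63349128, 0.23058614]), 'tool_rot': array([ 1.74516872e-01,  9.84653958e-01, -6.63446636e-04, -5.94679842e-05]), 'wrist_force': array([-0.0467561 , -0.14205194,  0.60605233]), 'torque': array([-0.0155196 ,  0.01030392,  0.02146149]), 'gripper_force': 0.0, 'grip_width': 0.08547133685699963}
scene [[397.38652855   0.         313.0746921 ]
 [  0.         397.38652855 200.78685814]
 [  0.           0.           1.        ]] [[-0.83353906  0.55213054  0.01909192  0.44085281]
 [ 0.282169    0.45518598 -0.84450363  0.03826087]
 [-0.47496662 -0.69853961 -0.53520941  1.34222836]
 [ 0.          0.          0.          1.        ]] 0.9961171875
top [[368.86707457   0.         320.14378889]
 [  0.         368.86707457 196.97886651]
 [  0.           0.           1.        ]] [[ 0.02277997 -0.99973874  0.00187546 -0.0692971 ]
 [-0.98467786 -0.02276113 -0.17289139  0.53610665]
 [ 0.17288891  0.00209174 -0.98493911  1.30889353]
 [ 0.          0.          0.          1.        ]] 0.9960234375
```

View pics/top1.png

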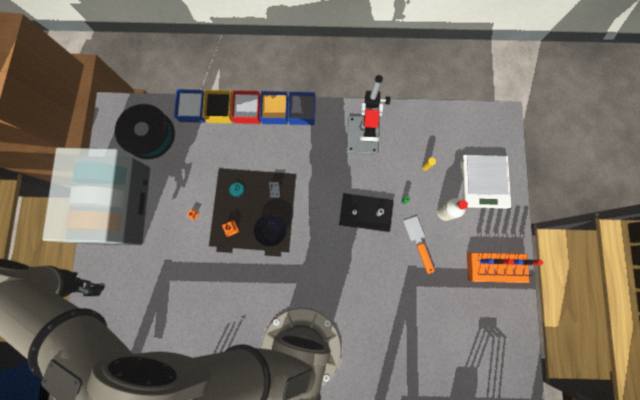

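View pics/scene1.png

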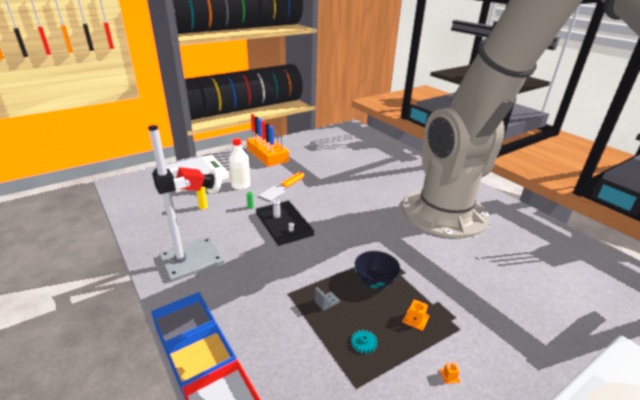

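Top view: the sheet's carrier is at (230,229). An orange look-alike is off the sheet at (193,214). The steel bearings stand in the tray at (354,212) and (381,212), and there is a green cylinder at (406,199). Scene view: the tall bearing is at (277,211), the short one at (291,227), and the camera lens is near (213,178).

Run:
```python
from h import *
a=np.load("top1.npz"); X=world(a["d"],a["K"],a["W"]); p=a["p"]
np.set_printoptions(precision=4,suppress=True)
hsv=cv2.cvtColor(p,cv2.COLOR_RGB2HSV)
def rep(n,m,box):
    u0,v0,u1,v1=box; mm=np.zeros(m.shape,bool); mm[v0:v1,u0:u1]=m[v0:v1,u0:u1]
    q=X[mm]; 
    if len(q): print(n,len(q),"mean",q.mean(0),"zmax",q[:,2].max(), "top", q[q[:,2]>q[:,2].max()-.006].mean(0))
org=(hsv[...,0]<15)&(hsv[...,1]>150)&(hsv[...,2]>100)
rep("carrier",org,(215,215,245,242)); rep("small",org,(183,205,205,222))
Z=X[...,2]
rep("bL?",Z>.008,(346,204,362,220));rep("b2?",Z>.028,(373,204,389,220)); rep("green",Z>.01,(400,192,412,206))
red=((hsv[...,0]<8)|(hsv[...,0]>172))&(hsv[...,1]>150)&(hsv[...,2]>100)
rep("redcam",red,(355,100,390,135))
m=(Z>.02);rep("tray",m,(338,190,396,232))
b=np.load("scene1.npz"); Xs=world(b["d"],b["K"],b["W"])
for uv in((277,205),(277,212),(291,224),(218,176),(208,170),(192,178)): print(uv,Xs[uv[1],uv[0]],b["p"][uv[1],uv[0]])
cv2.imwrite("pics/crop.png",np.hstack([cv2.resize(b["p"][140:300,130:310],None,fx=2.2,fy=2.2,interpolation=2),cv2.resize(p[180:260,180:270],(396,352),interpolation=2)])[...,::-1])
```

```text
carrier 194 mean [0.4171 0.2734 0.0197] zmax 0.05115900090602749 top [0.4176 0.2735 0.0476]
small 75 mean [0.4677 0.4173 0.0139] zmax 0.03385975545344348 top [0.469  0.4174 0.0305]
bL? 34 mean [ 0.4908 -0.1827  0.0169] zmax 0.03166156492191381 top [ 0.4901 -0.1848  0.0279]
b2? 37 mean [ 0.4844 -0.2707  0.0905] zmax 1.3819986180680166 top [ 0.3032 -0.0598  1.382 ]
green 45 mean [ 0.5375 -0.3715  0.0468] zmax 0.059912114297611826 top [ 0.538  -0.3736  0.0576]
redcam 249 mean [ 0.7552 -0.2137  0.271 ] zmax 0.2851900759939186 top [ 0.7741 -0.2151  0.2814]
tray 182 mean [ 0.481  -0.2316  0.1047] zmax 1.3819986180680166 top [ 0.3032 -0.0598  1.382 ]
(277, 205) [ 0.4941 -0.2619  0.0534] [188 186 194]
(277, 212) [ 0.4934 -0.2648  0.0247] [194 192 201]
(291, 224) [ 0.49   -0.1827  0.0259] [190 188 197]
(218, 176) [ 0.6995 -0.1868  0.2526] [255 255 255]
(208, 170) [ 0.5848 -0.6262  0.0391] [241 240 244]
(192, 178) [ 0.7632 -0.1927  0.2626] [222  43  35]
```

View pics/crop.png

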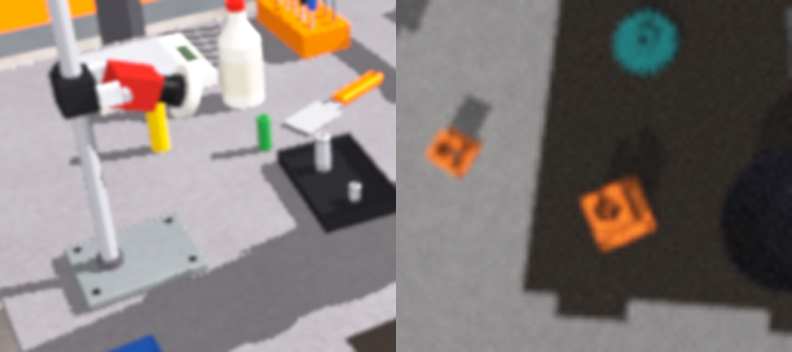

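Confusables for the bearing in the top view are the short steel one (354,212), the green printed cylinder (406,199) and the long steel one (381,212, top about 60 mm up). I choose (381,212). For the carrier, the larger one on the sheet is (230,229) and the small decoy is (193,214). I choose (230,229). The crop confirms both. I'll go via the carrier to look at it.

Call:
apply_moves --motion '[[[-1,-0.92,0,0,1],[-1,-0.92,0,0,1],[-1,-0.92,0,0,1],[-1,-0.92,0,0,1],[-1,-0.92,0,0,1],[-1,-0.92,0,0,1]]]'

```text
clock: 0.7
eef_pos: [0.3263, 0.4514, 0.2315]
tool_rot: [0.176, 0.984, 0.0, 0.0]
wrist_force: [-1.0, 0.3, -0.4]
grip_width: 0.0856
gripper_force: 0.0
```

Call:
apply_moves --motion '[[[-1,-0.92,0,0,1],[-1,-0.92,0,0,1],[-1,-0.92,0,0,1],[-1,-0.92,0,0,1],[-1,-0.92,0,0,1],[-1,-0.92,0,0,1]]]'

```text
clock: 1.3
eef_pos: [0.4191, 0.2717, 0.2313]
tool_rot: [0.175, 0.985, 0.0, -0.0]
wrist_force: [-0.8, 0.9, 0.7]
grip_width: 0.0849
gripper_force: 0.0
```

```bash
cat >> h.py <<'E'
def st():
    s=manip.state(); r=R.from_quat(s["tool_rot"]); M=r.as_matrix()
    print("t",round(s["clock"],2),"p",s["eef_pos"].round(4),"yaw_x",round(np.degrees(np.arctan2(M[1,0],M[0,0])),2),"tz",M[:,2].round(4),"F",s["wrist_force"].round(1),"w",round(s["grip_width"],4),"g",round(s["gripper_force"],1)); return s,M
def go(t,M,p): print("shift units",((np.array(t)-p)@M/.15).round(4))
np.set_printoptions(precision=4,suppress=True)
E
python3 - <<'E'
from h import *
s,M=st(); p,d,K,W=grab("wrist"); save("w1.png",p); np.savez("w1",p=p,d=d,K=K,W=W); print(K,(-W[:3,:3].T@W[:3,3]),W[:3,:3]); print((d>0).mean())
E
```

```text
t 1.3 p [0.4191 0.2717 0.2313] yaw_x 159.84 tz [-0.      0.0001 -1.    ] F [-0.8  0.9  0.7] w 0.0849 g 0.0
[[324.6405   0.     314.4643]
 [  0.     324.6405 202.7124]
 [  0.       0.       1.    ]] [0.3576 0.2953 0.3731] [[ 0.3447  0.9387  0.0003]
 [ 0.9056 -0.3326  0.2633]
 [ 0.2473 -0.0905 -0.9647]]
0.99598828125
```

View pics/w1.png

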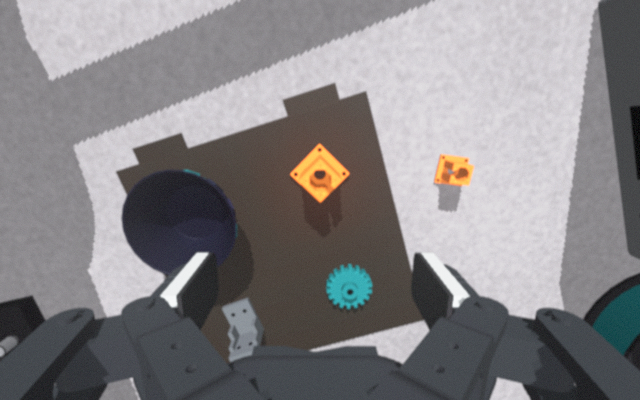

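Wrist view: the carrier is at (320,173), about 45° to the image, with its slot side seemingly downward. The gear is at (349,287), the bowl at (180,222), the small decoy at (453,170) and the bracket at (243,328).

```bash
cat >> h.py <<'E'
def orange(p):
    h=cv2.cvtColor(p,cv2.COLOR_RGB2HSV); return (h[...,0]<22)&(h[...,1]>120)&(h[...,2]>60)
def planecoords(mask,z,K,W):
    v,u=np.nonzero(mask); return np.array([ray(a,b,z,K,W)[:2] for a,b in zip(u,v)])
E
python3 - <<'E'
from h import *
a=np.load("w1.npz"); p,d,K,W=[a[k] for k in("p","d","K","W")]
X=world(d,K,W); m=orange(p); m[:,400:]=0;m[:135]=0;m[210:]=0;m[:,:280]=0
q=X[m]; print(len(q), np.histogram(q[:,2],bins=[-.01,0,.005,.01,.015,.03,.04,.045,.05,.06]))
for lo,hi in((.035,.06),(0,.015)):
    mm=m&(X[...,2]>lo)&(X[...,2]<hi); v,u=np.nonzero(mm)
    pc=planecoords(mm,.045 if lo>.03 else .007,K,W); r=cv2.minAreaRect((pc*1000).astype(np.float32)); print(r, pc.mean(0))
mm=m&(X[...,2]>.035)
# rim plane rectified picture
n=240; s=.25e-3; c=np.array([.417,.2735]); gy,gx=np.mgrid[:n,:n]
P=np.stack([c[0]-(gy-n/2)*s*1.2, c[1]-(gx-n/2)*s*1.2, np.full((n,n),.045)],-1)
C=P@W[:3,:3].T+W[:3,3]; U=(C[...,0]/C[...,2]*K[0,0]+K[0,2]).astype(np.float32);V=(C[...,1]/C[...,2]*K[1,1]+K[1,2]).astype(np.float32)
im=cv2.remap(p,U,V,1); zz=cv2.remap(X[...,2].astype(np.float32),U,V,0); zz=np.clip(zz/.06*255,0,255).astype(np.uint8)
save("rect1.png",cv2.resize(np.hstack([im,cv2.merge([zz]*3)]),(800,400)))
E
```

```text
1943 (array([ 30, 353, 743,  50, 121,  89, 498,  48,   0]), array([-0.01 ,  0.   ,  0.005,  0.01 ,  0.015,  0.03 ,  0.04 ,  0.045,
        0.05 ,  0.06 ]))
((420.1908874511719, 278.0805358886719), (32.523170471191406, 32.54539489746094), 25.95598602294922) [0.4196 0.2776]
((420.9313049316406, 278.06939697265625), (51.403072357177734, 51.65372848510742), 25.860288619995117) [0.4171 0.2798]
```

View pics/rect1.png

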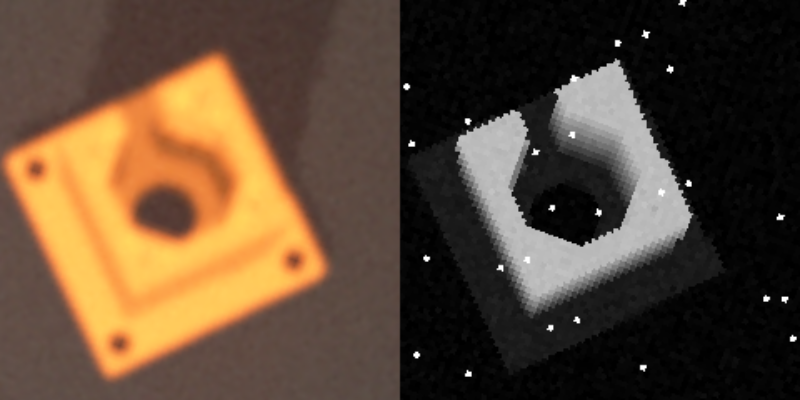

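Rectified at the rim plane (up = +x, left = +y), the slot points up-left. The carrier is at (0.420, 0.278) with yaw about +25.9°. Next I look at the lens from above and to the side.

Call:
apply_moves --motion '[[[-0.8,-0.47,-0.4,0,1],[-0.8,-0.47,-0.4,0,1],[-0.8,-0.47,-0.4,0,1],[-0.8,-0.47,-0.4,0,1]]]'

```text
clock: 1.75
eef_pos: [0.5108, 0.1619, 0.2937]
tool_rot: [0.176, 0.984, 0.001, 0.002]
wrist_force: [0.3, 0.5, -1.0]
grip_width: 0.0855
gripper_force: 0.0
```

Call:
apply_moves --motion '[[[-0.8,-0.47,-0.4,0,1],[-0.8,-0.47,-0.4,0,1],[-0.8,-0.47,-0.4,0,1],[-0.8,-0.47,-0.4,0,1]]]'

```text
clock: 2.15
eef_pos: [0.599, 0.0541, 0.3532]
tool_rot: [0.176, 0.984, -0.0, 0.002]
wrist_force: [-0.2, -0.8, -0.5]
grip_width: 0.0852
gripper_force: 0.0
```

Call:
apply_moves --motion '[[[-0.8,-0.47,-0.4,-0.224,1],[-0.8,-0.47,-0.4,-0.224,1],[-0.8,-0.47,-0.4,-0.224,1],[-0.8,-0.47,-0.4,-0.224,1],[-0.8,-0.47,-0.4,-0.224,1]]]'

```text
clock: 2.65
eef_pos: [0.6852, -0.0497, 0.4105]
tool_rot: [-0.001, 1.0, -0.0, -0.0]
wrist_force: [-1.2, 1.0, 0.2]
grip_width: 0.0852
gripper_force: 0.0
```

Run:
```python
from h import *
s,M=st(); p,d,K,W=grab("wrist"); save("w2.png",p); np.savez("w2",p=p,d=d,K=K,W=W)
```

```text
t 2.65 p [ 0.6852 -0.0497  0.4105] yaw_x -179.94 tz [-0.0007 -0.0003 -1.    ] F [-1.2  1.   0.2] w 0.0852 g 0.0
```

View pics/w2.png

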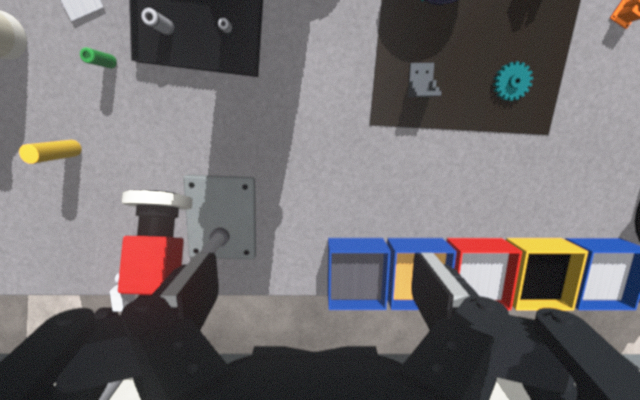

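The wrist view shows the ring light at (155,199), black lens (157,222), red body (152,265) and column (219,238). The long bearing is at (157,20).

```bash
cat > ring.py <<'E'
from h import *
def an(f,boxw,boxr):
    a=np.load(f); p,d,K,W=[a[k] for k in("p","d","K","W")]; X=world(d,K,W); h=cv2.cvtColor(p,cv2.COLOR_RGB2HSV)
    B=lambda b:(slice(b[1],b[3]),slice(b[0],b[2]))
    w=(h[...,1]<60)&(h[...,2]>140)&(X[...,2]>.17)&(X[...,2]<.35)
    q=X[B(boxw)][w[B(boxw)]]
    r=((h[...,0]<8)|(h[...,0]>172))&(h[...,1]>150)&(X[...,2]>.17)&(X[...,2]<.35); rr=X[B(boxr)][r[B(boxr)]]
    return q,rr
def plane(q,it=300,tol=.0015):
    rng=np.random.default_rng(0); best=None
    for _ in range(it):
        s=q[rng.choice(len(q),3,False)]; n=np.cross(s[1]-s[0],s[2]-s[0]); l=np.linalg.norm(n)
        if l<1e-9: continue
        n/=l; i=abs((q-s[0])@n)<tol
        if best is None or i.sum()>best.sum(): best=i
    c=q[best].mean(0); n=np.linalg.svd(q[best]-c)[2][2]; return c,n*np.sign(n[2]),best
E
python3 - <<'E'
from ring import *
q,r=an("w2.npz",(110,185,205,215),(115,235,190,295))
print(len(q),q.min(0),q.max(0),q.mean(0)); c,n,i=plane(r); print("red",len(r),i.sum(),c,n, "tilt",np.arctan2(n[0],n[2]),np.arctan2(n[1],n[2]))
rt=r[i]; print(rt.min(0),rt.max(0)); rect=cv2.minAreaRect((rt[:,:2]*1000).astype(np.float32)); print(rect)
for k in range(0,len(q),max(1,len(q)//60)): print(q[k].round(4),end=";")
E
```

```text
802 [ 0.6892 -0.2426  0.2031] [ 0.7222 -0.1791  0.2606] [ 0.6966 -0.2043  0.2511]
red 2814 2320 [ 0.7568 -0.2124  0.2708] [-0.3775  0.0166  0.9258] tilt -0.387189420176462 0.017961627923908558
[ 0.7322 -0.2334  0.2596] [ 0.7828 -0.1904  0.2818]
((757.6400756835938, -211.90411376953125), (42.23707962036133, 50.200443267822266), 88.72608947753906)
[ 0.6923 -0.2222  0.238 ];[ 0.6917 -0.2079  0.2408];[ 0.6893 -0.2137  0.2554];[ 0.6928 -0.2092  0.2404];[ 0.6936 -0.1981  0.2367];[ 0.6902 -0.2175  0.2555];[ 0.6906 -0.2052  0.2539];[ 0.6915 -0.1948  0.2501];[ 0.6923 -0.2278  0.251 ];[ 0.6909 -0.2124  0.2565];[ 0.6913 -0.201   0.2549];[ 0.6928 -0.1918  0.2486];[ 0.6931 -0.2285  0.2517];[ 0.6921 -0.214   0.2556];[ 0.6922 -0.202   0.255 ];[ 0.6934 -0.192   0.2504];[ 0.6961 -0.1843  0.2393];[ 0.6935 -0.2216  0.2541];[ 0.693  -0.2083  0.2559];[ 0.6934 -0.1968  0.2544];[ 0.6953 -0.1881  0.2466];[ 0.6967 -0.2366  0.2452];[ 0.6938 -0.2173  0.2568];[ 0.6938 -0.2052  0.2567];[ 0.6948 -0.195   0.2525];[ 0.6965 -0.1857  0.2457];[ 0.7003 -0.1791  0.2306];[ 0.6948 -0.2195  0.2565];[ 0.6945 -0.2068  0.2575
[... 160 characters left out ...]
0.6985 -0.1859  0.2457];[ 0.6975 -0.229   0.2537];[ 0.6963 -0.214   0.2584];[ 0.6968 -0.2031  0.256 ];[ 0.6977 -0.1924  0.2528];[ 0.7002 -0.1842  0.2431];[ 0.698  -0.2263  0.2553];[ 0.6975 -0.2128  0.2574];[ 0.6977 -0.201   0.2566];[ 0.6991 -0.1913  0.2512];[ 0.702  -0.1826  0.2402];[ 0.6985 -0.2216  0.257 ];[ 0.6979 -0.2081  0.2595];[ 0.6992 -0.1975  0.2545];[ 0.7007 -0.1877  0.2489];[ 0.7016 -0.2339  0.2496];[ 0.699  -0.2161  0.2588];[ 0.6994 -0.2047  0.2573];[ 0.7004 -0.1941  0.2539];[ 0.7024 -0.1851  0.2463];[ 0.7034 -0.2321  0.2464];[ 0.7019 -0.2164  0.2518];[ 0.7006 -0.2014  0.2566];[ 0.702  -0.1916  0.2514];[ 0.7044 -0.1828  0.2428];[ 0.7037 -0.1948  0.249 ];[ 0.7045 -0.1835  0.246 ];
```

```bash
cat >> ring.py <<'E'
from scipy.optimize import least_squares
def axes(t,y):
    x=np.array([np.cos(t)*np.cos(y),np.cos(t)*np.sin(y),np.sin(t)]); Y=np.array([-np.sin(y),np.cos(y),0]); return np.stack([x,Y,np.cross(x,Y)],1)
def fit(q,t0,y0,fix=True):
    c0=q.mean(0)-[0,0,.02]
    def f(v):
        A=axes(t0 if fix else v[2],y0 if fix else v[3]); L=(q-c0)@A; return np.hypot(L[:,1]-v[0],L[:,2]-v[1])-.033
    s=least_squares(f,[0,0]+([] if fix else [t0,y0]),loss="soft_l1",f_scale=.0008)
    t,y=(t0,y0) if fix else s.x[2:]; A=axes(t,y); L=(q-c0)@A; res=f(s.x); ok=abs(res)<.0015
    lx=np.sort(L[ok,0]); front=np.percentile(lx,[0.5,2,5,10]); g=c0+A@np.array([front[1],s.x[0],s.x[1]])
    print("tilt",t,"yaw",y,"n",ok.sum(),len(q),"rms",res[ok].std(),"front",front-front[1],"back",lx[-5]-front[1],"glass",g); return g,A
E
python3 - <<'E'
from ring import *
q,r=an("w2.npz",(110,185,205,215),(115,235,190,295))
for y in(-.044,-.022,0): fit(q,.387,y)
fit(q,.387,-.02,False)
b=np.load("scene1.npz"); 
q2,r2=an("scene1.npz",(195,155,230,200),(170,160,205,195)); print(len(q2),q2.min(0),q2.max(0)); c,n,i=plane(r2); print(len(r2),i.sum(),c,n)
q2=q2[q2[:,0]<.72]; fit(q2,.387,-.022)
E
```

```text
tilt 0.387 yaw -0.044 n 683 802 rms 0.0006285500016143614 front [-0.0003  0.      0.0003  0.0009] back 0.01082846608154342 glass [ 0.7017 -0.2112  0.2242]
tilt 0.387 yaw -0.022 n 683 802 rms 0.0006301182520869252 front [-0.0002  0.      0.0004  0.001 ] back 0.010802151219348743 glass [ 0.7018 -0.2113  0.2243]
tilt 0.387 yaw 0 n 680 802 rms 0.0006269611331014367 front [-0.0004  0.      0.0005  0.0011] back 0.011125467481366105 glass [ 0.7018 -0.2114  0.2243]
tilt 0.3787971626069018 yaw 0.03672883383143612 n 681 802 rms 0.0006350361783998963 front [-0.0006  0.      0.0009  0.0015] back 0.012254737788500598 glass [ 0.7013 -0.2116  0.2241]
211 [ 0.6884 -0.24    0.1991] [ 0.7404 -0.1742  0.2658]
372 164 [ 0.7599 -0.1908  0.2539] [-0.0382 -0.9991  0.0198]
tilt 0.387 yaw -0.022 n 73 196 rms 0.0008584851855262866 front [-0.0007  0.      0.0003  0.0011] back 0.011501055430579972 glass [ 0.7001 -0.212   0.225 ]
```

Call:
apply_moves --motion '[[[0.9,-0.3,0,0,1],[0.9,-0.3,0,0,1],[0.9,-0.3,0,0,1],[0.9,-0.93,0,0,1],[0.9,-0.93,0,0,1],[0.9,-0.93,0,0,1]]]'

```text
clock: 3.3
eef_pos: [0.5479, -0.1935, 0.4113]
tool_rot: [0.001, 1.0, -0.0, 0.0]
wrist_force: [-0.3, 1.1, -0.3]
grip_width: 0.0857
gripper_force: 0.0
```

Call:
apply_moves --motion '[[[0,-1,0,0,1],[0,-1,0,0,1],[0,-1,0,0,1],[-0.73,-1,0,0,1],[-0.73,-1,0,0,1],[-0.73,-1,0,0,1],[-0.73,-1,0,0,1]]]'

```text
clock: 4.0
eef_pos: [0.6615, -0.3366, 0.4086]
tool_rot: [-0.003, 1.0, 0.001, -0.002]
wrist_force: [0.2, -0.2, -0.4]
grip_width: 0.0858
gripper_force: 0.0
```

Run:
```python
from ring import *
s,M=st(); p,d,K,W=grab("wrist"); save("w3.png",p); np.savez("w3",p=p,d=d,K=K,W=W)
C=W[:3,:3]@np.array([.7018,-.2113,.2243])+W[:3,3]; u,v=(K@C/C[2])[:2].astype(int); print(u,v)
C=W[:3,:3]@np.array([.757,-.212,.27])+W[:3,3]; u2,v2=(K@C/C[2])[:2].astype(int); print(u2,v2)
q,r=an("w3.npz",(u-50,v-35,u+50,v+12),(u2-45,v2-40,u2+45,v2+40)); print(len(q),q.min(0),q.max(0))
c,n,i=plane(r); print("red",i.sum(),c,n,cv2.minAreaRect((r[i][:,:2]*1000).astype(np.float32)))
q=q[q[:,0]<.715]; fit(q,.387,-.03); fit(q,.387,-.03,False)
q0,_=an("w2.npz",(110,185,205,215),(115,235,190,295)); fit(np.vstack([q0,q]),.387,-.03); fit(np.vstack([q0,q]),.387,-.03,False)
```

```text
t 4.0 p [ 0.6615 -0.3366  0.4086] yaw_x -179.71 tz [-0.003   0.0017 -1.    ] F [ 0.2 -0.2 -0.4] w 0.0858 g 0.0
431 219
442 288
659 [ 0.6893 -0.2424  0.2203] [ 0.7051 -0.184   0.2605]
red 158 [ 0.7638 -0.2352  0.2492] [-0.0457 -0.9987  0.0227] ((762.4879760742188, -234.41372680664062), (3.1645195484161377, 41.2935676574707), 89.08855438232422)
tilt 0.387 yaw -0.03 n 627 659 rms 0.0005907018312110313 front [-0.0004  0.      0.0002  0.0008] back 0.01016323588074288 glass [ 0.7019 -0.2111  0.2246]
tilt 0.4015770497582935 yaw -0.030455953972838123 n 629 659 rms 0.000595131740857083 front [-0.0005  0.      0.0003  0.0009] back 0.010281235501740683 glass [ 0.7023 -0.2111  0.2247]
tilt 0.387 yaw -0.03 n 1311 1461 rms 0.0006152156190526804 front [-0.0003  0.      0.0003  0.001 ] back 0.010626977402833917 glass [ 0.7018 -0.2112  0.2244]
tilt 0.3932687069128185 yaw -0.0007778733175689932 n 1314 1461 rms 0.0006215749408276622 front [-0.0005  0.      0.0004  0.0011] back 0.011156782465520524 glass [ 0.7019 -0.2114  0.2244]
```

Call:
apply_moves --motion '[[[0.57,0.2,0,0,0.6],[0.57,0.2,0.7,0,0.6],[0.57,0.2,0.7,0,0.6],[0.57,0.2,0.7,0,0.6]]]'

```text
clock: 4.45
eef_pos: [0.5695, -0.3077, 0.3029]
tool_rot: [-0.001, 1.0, 0.002, -0.002]
wrist_force: [0.8, 0.8, 0.5]
grip_width: 0.0511
gripper_force: 0.0
```

Call:
apply_moves --motion '[[[0.57,0.24,0.7,0,0.6],[0.57,0.24,0.7,0,0.6],[0.57,0.24,0.7,0,0.6],[0.57,0.24,0.7,0,0.6],[0.57,0.24,0.7,0,0.6]]]'

```text
clock: 4.95
eef_pos: [0.4886, -0.2742, 0.2027]
tool_rot: [-0.001, 1.0, 0.0, 0.001]
wrist_force: [0.7, 0.3, -0.1]
grip_width: 0.0514
gripper_force: 0.0
```

Run:
```python
from h import *
s,M=st(); p,d,K,W=grab("wrist"); save("w4.png",p); np.savez("w4",p=p,d=d,K=K,W=W); X=world(d,K,W)
m=(X[...,2]>.048)&(X[...,2]<.07)&(np.hypot(X[...,0]-.49,X[...,1]+.27)<.03); v,u=np.nonzero(m); print(m.sum(),u.mean(),v.mean(),X[m].mean(0),np.median(X[m][:,2]))
m2=m&(abs(X[...,2]-.060)<.003); pc=planecoords(m2,.060,K,W); (c,r)=cv2.minEnclosingCircle((pc*1000).astype(np.float32)); print(c,r,pc.mean(0),m2.sum())
u,v=int(u.mean()),int(v.mean()); save("b.png",cv2.resize(p[max(0,v-60):v+60,max(0,u-80):u+80],None,fx=3,fy=3))
```

```text
t 4.95 p [ 0.4886 -0.2742  0.2027] yaw_x -179.92 tz [ 0.0017  0.0002 -1.    ] F [ 0.7  0.3 -0.1] w 0.0514 g 0.0
446 312.1457399103139 190.50448430493273 [ 0.4903 -0.2756  0.0567] 0.058012188449129067
(490.1700134277344, -275.4796447753906) 10.445940017700195 [ 0.4902 -0.2755] 270
```

View pics/b.png

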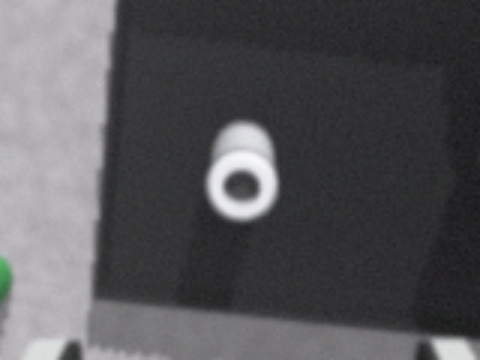

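The crop shows the long steel bearing standing alone in the tray at crop pixel (242,185), image about (312,190). It has a 10.4 mm radius and its top is at about z = 0.059. Going down to grip its top 20 mm.

Call:
apply_moves --motion '[[[-0.011,-0.009,0.6,0,0.6],[-0.011,-0.009,0.6,0,0.6],[-0.011,-0.009,0.6,0,0.6]]]'

```text
clock: 5.3
eef_pos: [0.489, -0.2752, 0.1086]
tool_rot: [-0.001, 1.0, 0.001, -0.002]
wrist_force: [1.2, 0.5, 0.7]
grip_width: 0.051
gripper_force: 0.0
```

Call:
apply_moves --motion '[[[0,0,0.505,0,0.6],[0,0,0.505,0,0.6],[0,0,0.505,0,0.6],[0,0,0.505,0,0.6],[0,0,0.505,0,0],[0,0,0.505,0,0],[0,0,0.505,0,0],[0,0,0.505,0,0],[0,0,0.505,0,0],[0,0,0.505,0,0]]]' --grip_force 40

```text
clock: 6.3
eef_pos: [0.491, -0.2764, 0.0376]
tool_rot: [-0.001, 1.0, -0.0, 0.002]
wrist_force: [-1.3, 1.0, 15.4]
grip_width: 0.0196
gripper_force: 38.7
```

Run:
```python
from h import *
s,M=st()
```

```text
t 6.3 p [ 0.491  -0.2764  0.0376] yaw_x -179.94 tz [ 0.0032 -0.0008 -1.    ] F [-1.3  1.  15.4] w 0.0196 g 38.7
```

Call:
apply_moves --motion '[[[0,0,-0.5,0,0],[0,0,-1,0,0],[0,0,-1,0,0],[0,0.9,-1,0,0],[0.11,0.9,-1,0,0],[0.11,0.9,-1,0,0],[0.11,0.9,-1,0,0]]]'

```text
clock: 7.0
eef_pos: [0.4726, -0.1361, 0.1864]
tool_rot: [-0.003, 1.0, 0.001, 0.0]
wrist_force: [0.0, -0.1, -0.9]
grip_width: 0.0193
gripper_force: 39.9
```

Call:
apply_moves --motion '[[[0.12,1,0,0,0],[0.12,1,0,0,0],[0.12,1,0,0,0],[0.12,1,0,0,0]]]'

```text
clock: 7.4
eef_pos: [0.4545, 0.0145, 0.1863]
tool_rot: [-0.004, 1.0, 0.001, 0.0]
wrist_force: [0.3, -0.1, -0.8]
grip_width: 0.0196
gripper_force: 39.9
```

Call:
apply_moves --motion '[[[0.12,1,0,0,0],[0.12,1,0,0,0],[0.12,1,0,0,0],[0.12,1,0,0,0]]]'

```text
clock: 7.8
eef_pos: [0.4362, 0.1646, 0.1864]
tool_rot: [-0.004, 1.0, 0.001, 0.001]
wrist_force: [0.0, -1.8, -0.7]
grip_width: 0.0194
gripper_force: 39.9
```

Call:
apply_moves --motion '[[[0.12,0.8,0,0,0],[0.12,0.8,0,0,0],[0.12,0.8,0,0,0],[0.12,0.8,0,0,0],[0.12,0.8,0,0,0]]]'

```text
clock: 8.3
eef_pos: [0.419, 0.2786, 0.1859]
tool_rot: [-0.001, 1.0, -0.0, 0.0]
wrist_force: [0.7, -0.6, -0.7]
grip_width: 0.0195
gripper_force: 39.9
```

```bash
cat >> h.py <<'E'
def carrier(p,X,K,W,c0=(.42,.278),z=.045):
    m=orange(p)&(np.hypot(X[...,0]-c0[0],X[...,1]-c0[1])<.04)
    for lo,hi,zz in((z-.007,z+.008,z),(z-.043,z-.030,z-.038)):
        mm=m&(X[...,2]>lo)&(X[...,2]<hi); v,u=np.nonzero(mm)
        if len(u)>50: print(len(u),(u.mean(),v.mean()),cv2.minAreaRect((planecoords(mm,zz,K,W)*1000).astype(np.float32)))
E
python3 - <<'E'
from h import *
s,M=st(); p,d,K,W=grab("wrist"); save("w5.png",p); np.savez("w5",p=p,d=d,K=K,W=W); X=world(d,K,W)
carrier(p,X,K,W)
E
```

```text
t 8.3 p [0.419  0.2786 0.1859] yaw_x -179.94 tz [ 0.0004 -0.0002 -1.    ] F [ 0.7 -0.6 -0.7] w 0.0195 g 39.9
603 (np.float64(312.4378109452736), np.float64(189.96849087893864)) ((420.4956359863281, 277.8739318847656), (32.949745178222656, 32.05640411376953), 26.27135467529297)
1095 (np.float64(314.56073059360733), np.float64(178.58264840182648)) ((421.8639221191406, 278.2903747558594), (51.65454864501953, 51.08832550048828), 26.55086326599121)
```

View pics/w5.png

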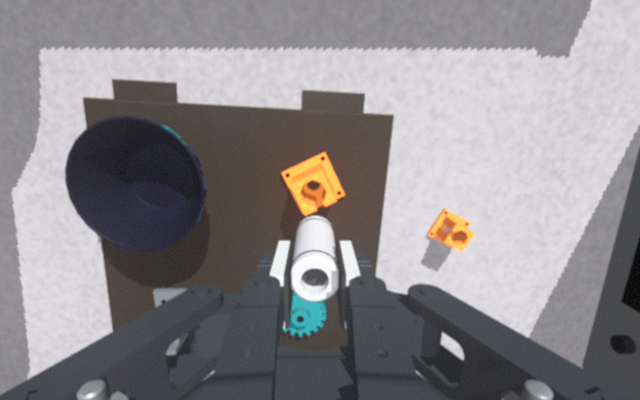

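The bearing is held upright in the fingers, with its top at (315,280). The carrier is ahead at (313,185). Next I measure the held bearing's axis with the same camera.

```bash
cat >> h.py <<'E'
from scipy.optimize import least_squares
def heldcyl(X,p,c0,z0,z1):
    m=(np.hypot(X[...,0]-c0[0],X[...,1]-c0[1])<.02)&(X[...,2]>z0)&(X[...,2]<z1)&(p.min(-1)>90)
    q=X[m]; zt=np.percentile(q[:,2],98); side=q[q[:,2]<zt-.006]
    f=lambda v: np.hypot(side[:,0]-v[0]-v[2]*(side[:,2]-z0),side[:,1]-v[1]-v[3]*(side[:,2]-z0))-.0105
    s=least_squares(f,[c0[0],c0[1],0,0],loss="soft_l1",f_scale=.0005); s2=least_squares(lambda v:f([*v,0,0]),c0,loss="soft_l1",f_scale=.0005)
    t=q[abs(q[:,2]-zt)<.003]; print("n",len(q),len(side),"bottom",q[:,2].min(),"top z",zt,"cyl free",s.x,"rms",s.fun.std(),"vert",s2.x,s2.fun.std(),"topcirc",cv2.minEnclosingCircle((t[:,:2]*1000).astype(np.float32)))
E
python3 - <<'E'
from h import *
a=np.load("w5.npz"); p,d,K,W=[a[k] for k in("p","d","K","W")]; X=world(d,K,W)
heldcyl(X,p,(.419,.2786),.14,.22)
for z in(.225,.2085):pass
E
```

```text
n 4125 3831 bottom 0.15089073358966015 top z 0.2179514268761599 cyl free [ 0.4199  0.2792 -0.0221  0.0018] rms 0.0034689513408266144 vert [0.419  0.2792] 0.003565533432510742 topcirc ((409.22509765625, 279.3050537109375), 16.39057159423828)
```

```bash
sed -i 's/<.02)&(X\[...,2\]>z0)/<.014)\&(abs(X[...,1]-c0[1])<.0085)\&(X[...,2]>z0)/' h.py
python3 - <<'E'
from h import *
a=np.load("w5.npz"); p,d,K,W=[a[k] for k in("p","d","K","W")]; X=world(d,K,W)
heldcyl(X,p,(.419,.2790),.14,.212)
m=(abs(X[...,0]-.419)<.014)&(abs(X[...,1]-.279)<.003)&(X[...,2]>.14)
q=X[m]; 
for z in np.arange(.145,.225,.006): w=q[abs(q[:,2]-z)<.003]; print(round(z,3),len(w), w[:,0].min() if len(w) else 0, np.median(w[:,0]) if len(w) else 0)
E
```

```text
n 2793 1425 bottom 0.15116571380493934 top z 0.20815156770214155 cyl free [ 0.4193  0.2791 -0.0017  0.0037] rms 0.0019857578271942015 vert [0.4192 0.2793] 0.001991427191670918 topcirc ((419.1223449707031, 279.262939453125), 10.674782752990723)
0.145 0 0 0
0.151 10 0.4086278168208187 0.4088892622289737
0.157 37 0.40809187598077357 0.408831985629449
0.163 38 0.408461102907733 0.4088288951695687
0.169 45 0.4083705578942778 0.4088300411423882
0.175 44 0.4083304734905241 0.40894513051946446
0.181 64 0.4083249583343055 0.4089558310255059
0.187 59 0.40845037451511096 0.40898285112846233
0.193 70 0.40833886463943353 0.4090150676952322
0.199 310 0.4083449524845083 0.4195603383867802
0.205 445 0.40841375642907357 0.416627854679575
0.211 24 0.4092991784573571 0.41282299286854196
0.217 0 0 0
0.223 0 0 0
```

Call:
apply_moves --motion '[[[-0.008,-0.009,0.3,0,0],[-0.008,-0.009,0.6,0,0],[-0.008,-0.009,0.66,0,0],[-0.008,-0.009,0.69,0,0],[-0.008,-0.009,0.72,0,0],[-0.008,-0.009,0.74,0,0],[-0.008,-0.009,0.74,0,0]]]'

```text
clock: 9.05
eef_pos: [0.4202, 0.278, 0.0754]
tool_rot: [-0.0, 1.0, 0.001, 0.0]
wrist_force: [-0.4, -0.7, -1.1]
grip_width: 0.0195
gripper_force: 40.0
```

Run:
```python
from h import *
s,M=st(); p,d,K,W=grab("wrist"); save("w6.png",p); np.savez("w6",p=p,d=d,K=K,W=W); X=world(d,K,W)
carrier(p,X,K,W)
heldcyl(X,p,(.4202,.2778),.048,.105)
```

```text
t 9.05 p [0.4202 0.278  0.0754] yaw_x -179.94 tz [ 0.001  0.001 -1.   ] F [-0.4 -0.7 -1.1] w 0.0195 g 40.0
429 (np.float64(309.46153846153845), np.float64(218.3170163170163)) ((417.2817687988281, 276.9081726074219), (27.900598526000977, 32.270416259765625), 25.829465866088867)
777 (np.float64(315.3770913770914), np.float64(199.16988416988417)) ((420.1605224609375, 277.87847900390625), (49.86887741088867, 50.12826156616211), 25.770042419433594)
n 2695 1313 bottom 0.04805585138337654 top z 0.09766553279232305 cyl free [ 0.4207  0.2788 -0.0086 -0.0023] rms 0.0021814902997472265 vert [0.4205 0.2787] 0.0022027928533347543 topcirc ((420.318359375, 278.6893615722656), 10.674765586853027)
```

No contact force and the bottom is about 4 mm into the bore, so I continue.

Call:
apply_moves --motion '[[[0,0,0.04,0,0],[0,0,0.08,0,0],[0,0,0.12,0,0],[0,0,0.15,0,0],[0,0,0.17,0,0],[0,0,0.17,0,0]]]'

```text
clock: 9.7
eef_pos: [0.4195, 0.2776, 0.0485]
tool_rot: [-0.0, 1.0, -0.0, -0.0]
wrist_force: [1.1, 0.1, -0.2]
grip_width: 0.0194
gripper_force: 39.9
```

Call:
apply_moves --motion '[[[0,0,0,0,0.5],[0,0,0,0,0.5],[0,0,0,0,0.5],[0,0,-0.1,0,0.5],[0,0,-0.4,0,0.5],[0,0,-0.4,0,0.5]]]'

```text
clock: 10.3
eef_pos: [0.4217, 0.279, 0.1133]
tool_rot: [-0.0, 1.0, 0.002, 0.002]
wrist_force: [0.4, 0.2, -1.4]
grip_width: 0.0427
gripper_force: 0.0
```

Run:
```python
from h import *
s,M=st(); p,d,K,W=grab("wrist"); save("w7.png",p); np.savez("w7",p=p,d=d,K=K,W=W); X=world(d,K,W)
carrier(p,X,K,W)
m=(np.hypot(X[...,0]-.42,X[...,1]-.278)<.012)&(X[...,2]>.05)&(X[...,2]<.09); q=X[m]; print(m.sum(),np.percentile(q[:,2],[50,90,98])); t=m&(X[...,2]>np.percentile(q[:,2],60)); v,u=np.nonzero(m); print(u.mean(),v.mean())
rim=orange(p)&(abs(X[...,2]-.045)<.006)&(np.hypot(X[...,0]-.42,X[...,1]-.278)<.03); print("rim z",np.median(X[rim][:,2]), q[q[:,2]>np.percentile(q[:,2],85)].mean(0))
```

```text
t 10.3 p [0.4217 0.279  0.1133] yaw_x -179.97 tz [ 0.0043  0.0042 -1.    ] F [ 0.4  0.2 -1.4] w 0.0427 g 0.0
348 (np.float64(308.0201149425287), np.float64(210.67528735632183)) ((419.3177490234375, 278.244140625), (33.12088394165039, 32.16778564453125), 26.299413681030273)
509 (np.float64(314.1669941060904), np.float64(184.8958742632613)) ((422.24102783203125, 279.37982177734375), (55.90201187133789, 50.67075729370117), 26.59370231628418)
964 [0.0619 0.0635 0.0641]
312.02385892116183 216.6701244813278
rim z 0.04378734492402053 [0.4189 0.2781 0.0637]
```

The bearing top is at 0.0638 and the rim at 0.044, a difference of about 19.5 mm, so it is seated. Now I turn to the carrier's yaw and grip the barrel.

Call:
apply_moves --motion '[[[0,0,0,-0.29,0.75],[0,0,0,-0.29,0.75],[0,0,0,-0.29,0.75],[0,0,0.2,-0.29,0.75],[0,0,0.4,-0.29,0.75],[0,0,0.6,-0.29,0.75],[0,0,0.66,-0.29,0.75],[0,0,0.66,-0.29,0.75]]]'

```text
clock: 11.15
eef_pos: [0.4189, 0.277, 0.0089]
tool_rot: [-0.226, 0.974, -0.001, -0.001]
wrist_force: [-0.9, 0.2, 0.2]
grip_width: 0.0641
gripper_force: 0.0
```

Run:
```python
from h import *
s,M=st(); p,d,K,W=grab("wrist"); save("w8.png",p); np.savez("w8",p=p,d=d,K=K,W=W)
```

```text
t 11.15 p [0.4189 0.277  0.0089] yaw_x -153.85 tz [-0.0023 -0.0021 -1.    ] F [-0.9  0.2  0.2] w 0.0641 g 0.0
```

View pics/w8.png

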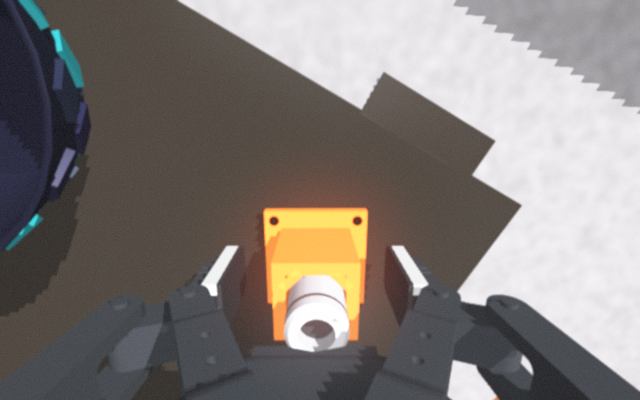

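The fingers straddle the barrel squarely: pads at x≈220 and 410, carrier centred at 316, bearing seated. I'm raising 6 mm, closing and lifting.

Call:
apply_moves --motion '[[[0,0,-0.04,0,0.75],[0,0,-0.04,0,0],[0,0,-0.04,0,0],[0,0,-0.04,0,0],[0,0,-0.04,0,0],[0,0,-0.04,0,0],[0,0,-0.04,0,0],[0,0,-0.2,0,0],[0,0,-0.9,0,0],[0,0,-0.9,0,0],[0,0,-0.9,0,0],[0,0,-0.9,0,0]]]' --grip_force 35

```text
clock: 12.4
eef_pos: [0.4202, 0.2783, 0.1467]
tool_rot: [-0.226, 0.974, 0.001, 0.001]
wrist_force: [-1.0, -0.2, -1.7]
grip_width: 0.031
gripper_force: 37.5
```

```bash
cat >> h.py <<'E'
def tiltmeas(p,d,K,W,M,tcp):
    """pose of held carrier from its plain -x face, in tool axes"""
    from ring import plane
    X=world(d,K,W); T=(X-tcp)@M   # tool coords (x to camera side, z down)
    m=orange(p)&(T[...,0]>.005)&(T[...,0]<.045)&(abs(T[...,1])<.014)&(T[...,2]>-.03)&(T[...,2]<.02)
    q=T[m]; c,n,i=plane(q,tol=.001); n=n*np.sign(n[0]); f=q[i]
    print("face n",len(q),i.sum(),"c",c,"normal",n,"tilt(about y, up-facing -z +)",np.arctan2(-n[2],n[0]),"yaw",np.arctan2(n[1],n[0]),"zrange",np.percentile(f[:,2],[1,99]),"yrange",np.percentile(f[:,1],[1,99]))
    return T,c,n,f
E
python3 - <<'E'
from h import *
s,M=st(); p,d,K,W=grab("wrist"); np.savez("w9",p=p,d=d,K=K,W=W); save("w9.png",p)
tiltmeas(p,d,K,W,M,s["eef_pos"])
a=np.load("w4.npz"); d,K,W=[a[k] for k in("d","K","W")]; X=world(d,K,W)
m=(abs(X[...,2]-.022)<.004)&(X[...,0]<.46)&(X[...,1]<-.1)&(X[...,1]>-.4)&(X[...,0]>.38); q=X[m]; print(len(q),q.min(0),q.max(0))
for y in np.arange(-.34,-.1,.02):
    w=q[abs(q[:,1]-y)<.01]
    if len(w)>3: print(round(y,2),len(w),w[:,0].min(),np.median(w[:,0]),w[:,0].max(),np.median(w[:,2]))
E
```

```text
t 12.4 p [0.4202 0.2783 0.1467] yaw_x -153.83 tz [ 0.0023  0.0026 -1.    ] F [-1.  -0.2 -1.7] w 0.031 g 37.5
face n 2444 2088 c [ 0.0158 -0.     -0.0104] normal [ 1.      0.0002 -0.002 ] tilt(about y, up-facing -z +) 0.0020085262180350133 yaw 0.0001559351427857385 zrange [-0.0275  0.0111] yrange [-0.0137  0.0137]
800 [ 0.4223 -0.3186  0.018 ] [ 0.4596 -0.1267  0.0234]
-0.32 137 0.4222882643658371 0.4401693166722883 0.4595513370677574 0.02096170514696856
-0.3 69 0.42228328782764657 0.42504124384893877 0.4269260069672587 0.020802651476726518
-0.28 67 0.4250300146308318 0.42689278627457916 0.4287768950018668 0.020895678904482292
-0.26 66 0.42687668991972494 0.4296368745193727 0.43156251094677534 0.020964185250223873
-0.24 67 0.4296275946351549 0.4315177364483771 0.43342998649235204 0.02103546327879816
-0.22 66 0.43148793234904687 0.43341910970087466 0.43622370627308693 0.020891236530013332
-0.2 67 0.43427251015234114 0.43617798347380893 0.43817068853982555 0.021147609360648603
-0.18 65 0.4361784033386297 0.43810895396840693 0.44095626487753986 0.020824798835927163
-0.16 67 0.43894131113582685 0.44088558976386594 0.44284622430123993 0.020948580707208984
-0.14 75 0.4408698560903241 0.44370739997667996 0.4592861402497564 0.020802944393675284
-0.12 54 0.4428876958339424 0.4504795864686931 0.45940577201581584 0.02090653852663116
```

The carrier is lifted and square in the grip (face tilt 0.002, yaw 0). The moves only turn about the tool axis, so I'll pitch the carrier about the pad line by pressing its slot-side flange edge on the top of the fixed tray wall.

Call:
apply_moves --motion '[[[0.17,-0.95,0,0.36,0],[0.17,-0.95,0,0.36,0],[0.17,-0.95,0,0.36,0],[0.17,-0.95,0,0.36,0],[0.17,-0.95,0,0.36,0]]]'

```text
clock: 12.95
eef_pos: [0.459, 0.1372, 0.1436]
tool_rot: [0.057, 0.998, -0.001, -0.001]
wrist_force: [-0.3, 1.0, -2.1]
grip_width: 0.0313
gripper_force: 37.5
```

Call:
apply_moves --motion '[[[-0.1,-0.98,0,0,0],[-0.1,-0.98,0,0,0],[-0.1,-0.98,0,0,0],[-0.1,-0.98,0,0,0]]]'

```text
clock: 13.35
eef_pos: [0.4575, -0.0138, 0.1443]
tool_rot: [0.055, 0.998, -0.001, -0.001]
wrist_force: [1.3, 2.2, -0.8]
grip_width: 0.0316
gripper_force: 37.5
```

Call:
apply_moves --motion '[[[0.03,-0.97,0,0,0],[0.03,-0.97,0,0,0],[0.03,-0.97,0,0,0],[0.03,-0.97,0,0,0],[0.03,-0.97,0,0,0]]]'

```text
clock: 13.85
eef_pos: [0.4379, -0.1532, 0.1442]
tool_rot: [0.053, 0.999, -0.0, -0.001]
wrist_force: [1.2, 0.6, -1.2]
grip_width: 0.0314
gripper_force: 37.6
```

Run:
```python
from h import *
s,M=st(); go([.4116,-.2176,.065],M,s["eef_pos"])
p,d,K,W=grab("wrist"); np.savez("w10",p=p,d=d,K=K,W=W); save("w10.png",p)
tiltmeas(p,d,K,W,M,s["eef_pos"])
```

```text
t 13.85 p [ 0.4379 -0.1532  0.1442] yaw_x 173.88 tz [-0.0017 -0.0002 -1.    ] F [ 1.2  0.6 -1.2] w 0.0314 g 37.6
shift units [ 0.1275 -0.4453  0.5284]
face n 4389 2452 c [ 0.016   0.     -0.0107] normal [ 0.9998  0.0013 -0.0211] tilt(about y, up-facing -z +) 0.021052355385780205 yaw 0.0012945623784846405 zrange [-0.0278  0.0117] yrange [-0.0137  0.0138]
```

Call:
apply_moves --motion '[[[0.1275,-0.445,0,0,0],[0.1275,-0.445,0.2,0,0],[0.1275,-0.445,0.45,0,0],[0.1275,-0.445,0.6,0,0],[0.1275,-0.445,0.68,0,0],[0.1275,-0.445,0.68,0,0]]]' --grip_force 25

```text
clock: 14.5
eef_pos: [0.4116, -0.2162, 0.0418]
tool_rot: [0.053, 0.999, 0.0, -0.001]
wrist_force: [-0.0, 0.7, -0.5]
grip_width: 0.0315
gripper_force: 37.5
```

Call:
apply_moves --motion '[[[0,0,0.01,0,0],[0,0,0.02,0,0],[0,0,0.03,0,0],[0,0,0.04,0,0],[0,0,0.05,0,0],[0,0,0.05,0,0]]]'

```text
clock: 15.1
eef_pos: [0.412, -0.2176, 0.0362]
tool_rot: [0.055, 0.999, 0.0, 0.0]
wrist_force: [-6.4, 3.2, 19.1]
grip_width: 0.0314
gripper_force: 41.1
```

Run:
```python
from h import *
s,M=st()
p,d,K,W=grab("wrist"); np.savez("w11",p=p,d=d,K=K,W=W); save("w11.png",p)
tiltmeas(p,d,K,W,M,s["eef_pos"])
```

```text
t 15.1 p [ 0.412  -0.2176  0.0362] yaw_x 173.74 tz [ 0.0004  0.0007 -1.    ] F [-6.4  3.2 19.1] w 0.0314 g 41.1
face n 4249 2317 c [ 0.0161 -0.0001 -0.0106] normal [ 1.      0.0024 -0.0029] tilt(about y, up-facing -z +) 0.0029306911747532046 yaw 0.002375632264251095 zrange [-0.0279  0.0118] yrange [-0.0138  0.0137]
```

Call:
apply_moves --motion '[[[0,0,0.008,0,0],[0,0,0.016,0,0],[0,0,0.02,0,0],[0,0,0.02,0,0]]]' --grip_force 20

```text
clock: 15.55
eef_pos: [0.4112, -0.2174, 0.0334]
tool_rot: [0.055, 0.998, 0.001, -0.0]
wrist_force: [-14.4, 5.4, 35.9]
grip_width: 0.0313
gripper_force: 45.2
```

Run:
```python
from h import *
s,M=st()
p,d,K,W=grab("wrist"); np.savez("w11",p=p,d=d,K=K,W=W); save("w11.png",p)
tiltmeas(p,d,K,W,M,s["eef_pos"])
```

```text
t 15.55 p [ 0.4112 -0.2174  0.0334] yaw_x 173.72 tz [-0.0006  0.0015 -1.    ] F [-14.4   5.4  35.9] w 0.0313 g 45.2
face n 4040 2057 c [ 0.0167 -0.     -0.0111] normal [ 0.9984 -0.003   0.0569] tilt(about y, up-facing -z +) -0.056934054369061925 yaw -0.0030461116865013642 zrange [-0.0283  0.0114] yrange [-0.0137  0.0137]
```

Call:
apply_moves --motion '[[[0.005,0,0.004,0,0],[0.01,0,0.008,0,0],[0.015,0,0.012,0,0],[0.02,0,0.016,0,0],[0.02,0,0.016,0,0]]]' --grip_force 20

```text
clock: 16.1
eef_pos: [0.4097, -0.2173, 0.0312]
tool_rot: [0.054, 0.999, 0.0, 0.001]
wrist_force: [-4.9, 4.5, 26.1]
grip_width: 0.0316
gripper_force: 45.5
```

Run:
```python
from h import *
s,M=st()
p,d,K,W=grab("wrist"); np.savez("w11",p=p,d=d,K=K,W=W); save("w11.png",p)
tiltmeas(p,d,K,W,M,s["eef_pos"])
```

```text
t 16.1 p [ 0.4097 -0.2173  0.0312] yaw_x 173.75 tz [ 0.0018  0.0004 -1.    ] F [-4.9  4.5 26.1] w 0.0316 g 45.5
face n 3791 1729 c [ 0.0167 -0.     -0.0118] normal [ 0.9933 -0.001   0.1154] tilt(about y, up-facing -z +) -0.11567189076206108 yaw -0.000974870498264569 zrange [-0.0282  0.0114] yrange [-0.0138  0.0138]
```

Call:
apply_moves --motion '[[[0.005,0,0.005,0,0],[0.01,0,0.01,0,0],[0.015,0,0.015,0,0],[0.02,0,0.02,0,0],[0.02,0,0.025,0,0],[0.02,0,0.025,0,0]]]' --grip_force 20

```text
clock: 16.75
eef_pos: [0.4069, -0.217, 0.0274]
tool_rot: [0.054, 0.999, 0.0, 0.001]
wrist_force: [-3.3, 4.0, 21.4]
grip_width: 0.0315
gripper_force: 47.3
```

Run:
```python
from h import *
s,M=st()
p,d,K,W=grab("wrist"); np.savez("w11",p=p,d=d,K=K,W=W); save("w11.png",p)
tiltmeas(p,d,K,W,M,s["eef_pos"])
```

```text
t 16.75 p [ 0.4069 -0.217   0.0274] yaw_x 173.75 tz [ 0.0019  0.0002 -1.    ] F [-3.3  4.  21.4] w 0.0315 g 47.3
face n 3219 1428 c [ 0.0149 -0.0008 -0.0274] normal [ 0.2223 -0.0043 -0.975 ] tilt(about y, up-facing -z +) 1.3465751207647467 yaw -0.019128749836241545 zrange [-0.0297 -0.0257] yrange [-0.0139  0.0139]
```

View pics/w11.png

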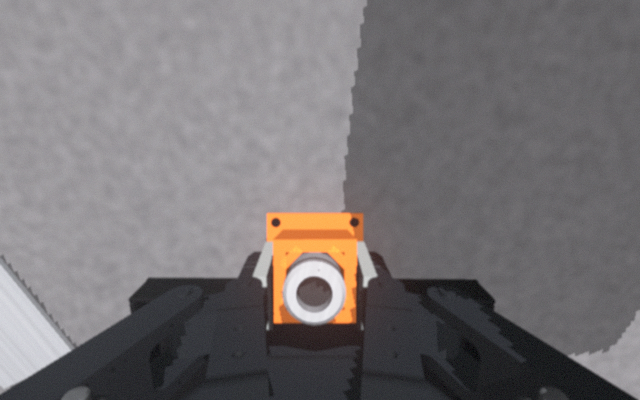

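The wrist view shows the carrier pitched: its rim and the bearing top at (315,290) face the camera more, and it is held between the pads with nothing else touched. Rim-plane tilt is 0.224, so I continue.

Call:
apply_moves --motion '[[[0.005,0,0.005,0,0],[0.01,0,0.01,0,0],[0.015,0,0.015,0,0],[0.015,0,0.02,0,0],[0.015,0,0.022,0,0],[0.015,0,0.022,0,0]]]' --grip_force 20

```text
clock: 17.4
eef_pos: [0.4048, -0.2168, 0.0241]
tool_rot: [0.054, 0.999, 0.0, 0.001]
wrist_force: [-3.4, 3.4, 23.1]
grip_width: 0.0314
gripper_force: 49.1
```

```bash
cat >> h.py <<'E'
def rimmeas(p,d,K,W,M,tcp):
    from ring import plane
    X=world(d,K,W); T=(X-tcp)@M
    m=orange(p)&(abs(T[...,0])<.035)&(abs(T[...,1])<.014)&(T[...,2]>-.05)&(T[...,2]<-.008)
    q=T[m]; best=None
    for k in range(2):
        c,n,i=plane(q,tol=.001); n=n*np.sign(n[0])
        print("plane",i.sum(),"c",c,"n",n,"tilt", np.arctan2(n[0],-n[2]) if abs(n[2])>.7 else np.arctan2(n[2],n[0]), "ext", np.percentile(q[i],[1,99],axis=0).ravel()); q=q[~i]
        if len(q)<100: break
E
python3 - <<'E'
from h import *
s,M=st()
p,d,K,W=grab("wrist"); np.savez("w12",p=p,d=d,K=K,W=W); save("w12.png",p)
rimmeas(p,d,K,W,M,s["eef_pos"])
a=np.load("w11.npz"); rimmeas(a["p"],a["d"],a["K"],a["W"],M,np.array([.4069,-.217,.0274]))
E
```

```text
t 17.4 p [ 0.4048 -0.2168  0.0241] yaw_x 173.76 tz [ 0.0021  0.0001 -1.    ] F [-3.4  3.4 23.1] w 0.0314 g 49.1
plane 2263 c [ 0.0077 -0.0008 -0.0294] n [ 0.3272 -0.0051 -0.9449] tilt 0.3333907121100012 ext [-0.0096 -0.0139 -0.0357  0.0203  0.0139 -0.0246]
plane 200 c [ 0.0076 -0.0026 -0.0297] n [ 0.328   0.1065 -0.9386] tilt 0.3362082781196652 ext [-0.0091 -0.0138 -0.0363  0.0203  0.0139 -0.023 ]
plane 2140 c [ 0.0086 -0.0008 -0.0289] n [ 0.2412 -0.0072 -0.9705] tilt 0.24357645898872776 ext [-0.0111 -0.0139 -0.0341  0.0199  0.014  -0.0255]
plane 376 c [ 0.0178 -0.0003 -0.0184] n [ 0.977  -0.0057  0.213 ] tilt 0.21469574308309428 ext [ 0.0156 -0.0137 -0.0278  0.0197  0.0137 -0.0093]
```

Call:
apply_moves --motion '[[[0.004,0,0.005,0,0],[0.006,0,0.01,0,0],[0.008,0,0.014,0,0],[0.008,0,0.014,0,0],[0.008,0,-0.1,0,0],[0.008,0,-0.3,0,0],[0.008,0,-0.6,0,0],[0.008,0,-0.6,0,0],[0.008,0,-0.6,0,0]]]'

```text
clock: 18.35
eef_pos: [0.4033, -0.2163, 0.1139]
tool_rot: [0.054, 0.999, 0.0, 0.001]
wrist_force: [-0.8, 0.8, -1.6]
grip_width: 0.0316
gripper_force: 46.6
```

Run:
```python
from h import *
s,M=st()
p,d,K,W=grab("wrist"); np.savez("w13",p=p,d=d,K=K,W=W); save("w13.png",p)
rimmeas(p,d,K,W,M,s["eef_pos"])
X=world(d,K,W); T=(X-s["eef_pos"])@M
# flange top: orange, far +x / +z
from ring import plane
m=orange(p)&(abs(T[...,1])<.022)&(T[...,0]>.018)&(T[...,2]>-.005)&(T[...,2]<.03)&(T[...,0]<.06); c,n,i=plane(T[m],tol=.001); print("flange",m.sum(),i.sum(),c,n*np.sign(n[0]))
m=(p.min(-1)>110)&(abs(T[...,0])<.03)&(abs(T[...,1])<.0095)&(T[...,2]<-.035)&(T[...,2]>-.065); c,n,i=plane(T[m],tol=.001); print("bearing top",m.sum(),i.sum(),c,n*np.sign(n[0]))
```

```text
t 18.35 p [ 0.4033 -0.2163  0.1139] yaw_x 173.8 tz [ 0.0026  0.0001 -1.    ] F [-0.8  0.8 -1.6] w 0.0316 g 46.6
plane 2227 c [ 0.0083 -0.0022 -0.0295] n [ 0.3852 -0.0031 -0.9228] tilt 0.39543505828350795 ext [-0.0084 -0.0139 -0.0368  0.0208  0.0138 -0.0239]
plane 244 c [ 0.0038 -0.0023 -0.0301] n [ 0.3872 -0.0064 -0.922 ] tilt 0.3976193203522169 ext [-0.0091 -0.0137 -0.0357  0.0203  0.0138 -0.0231]Traceback (most recent call last):
  File "<stdin>", line 8, in <module>
  File "ring.py", line 12, in plane
    s=q[rng.choice(len(q),3,False)]; n=np.cross(s[1]-s[0],s[2]-s[0]); l=np.linalg.norm(n)
        ~~~~~~~~~~^^^^^^^^^^^^^^^^
  File "numpy/random/_generator.pyx", line 864, in numpy.random._generator.Generator.choice
ValueError: a must be a positive integer unless no samples are taken
```

Call:
apply_moves --motion '[[[-0.79,0.13,-0.36,-0.047,0],[-0.79,0.13,-0.36,-0.047,0],[-0.79,0.13,-0.36,-0.047,0],[-0.79,0.13,-0.36,-0.047,0],[-0.79,0.13,-0.36,-0.047,0]]]' --grip_force 45

```text
clock: 18.9
eef_pos: [0.522, -0.2099, 0.1654]
tool_rot: [0.017, 1.0, -0.0, -0.001]
wrist_force: [-0.7, 0.5, -1.7]
grip_width: 0.0313
gripper_force: 46.6
```

```bash
cat >> h.py <<'E'
def slotpose(s,M,p,d,K,W):
    from ring import plane
    T=(world(d,K,W)-s["eef_pos"])@M
    m=orange(p)&(abs(T[...,0])<.035)&(abs(T[...,1])<.0145)&(T[...,2]>-.045)&(T[...,2]<-.018)
    q=T[m]; c,n,i=plane(q,tol=.001); n=n*np.sign(n[0]); f=q[i]; e=np.percentile(f,[1,99],axis=0)
    xc=e[:,0].mean(); zc=c[2]-n[0]*(xc-c[0])/n[2]; t=np.arctan2(n[0],-n[2]); print("rim",i.sum(),"tilt",t,"n",n,"xext",e[:,0],"yext",e[:,1],"rimc",xc,zc)
    a=np.array([np.sin(t),0,-np.cos(t)]); b=np.array([-np.cos(t),0,-np.sin(t)]); S=np.array([xc,0,zc])-.019*a+.016*b; w=s["eef_pos"]+M@S; print("slot tool",S,"world",w,"carrier x",M@b)
    m=(p.min(-1)>100)&(abs(T[...,0]-.013)<.016)&(abs(T[...,1])<.0095)&(T[...,2]<-.038)&(T[...,2]>-.062)
    c2,n2,i2=plane(T[m],tol=.001); n2*=np.sign(n2[0]); print("bearing top",m.sum(),i2.sum(),c2,n2,"height over rim",(c2-np.array([xc,0,zc]))@a)
    g=np.array([.7018,-.2112,.2244]); from ring import axes; A=axes(.387,-.035); print("slot in lens",(w-g)@A,"shift needed units",((g+A@[-.1,0,0]-w)@M)/.15)
E
python3 - <<'E'
from h import *
s,M=st(); p,d,K,W=grab("wrist"); np.savez("w14",p=p,d=d,K=K,W=W); save("w14.png",p)
slotpose(s,M,p,d,K,W)
E
```

```text
t 18.9 p [ 0.522  -0.2099  0.1654] yaw_x 178.0 tz [-0.0027  0.     -1.    ] F [-0.7  0.5 -1.7] w 0.0313 g 46.6
rim 852 tilt 0.37523855334620554 n [ 0.3665  0.0012 -0.9304] xext [-0.0087  0.0167] yext [-0.0142  0.0144] rimc 0.003981488774576093 -0.031388511988452404
slot tool [-0.0179  0.     -0.0196] world [ 0.5399 -0.2105  0.1849] carrier x [ 0.9308 -0.0324  0.364 ]
bearing top 2961 1695 [ 0.014   0.0004 -0.0474] [ 0.3823 -0.0211 -0.9238] height over rim 0.018612084966423886
slot in lens [-0.1647 -0.005   0.0245] shift needed units [-0.4614  0.0331 -0.0127]
```

Call:
apply_moves --motion '[[[-0.2,0.033,-0.017,0,0],[-0.35,0.033,-0.017,0,0],[-0.43,0.033,-0.017,0,0],[-0.475,0.033,-0.017,0,0],[-0.475,0.033,-0.017,0,0],[-0.475,0.033,-0.017,0,0],[-0.475,0.033,-0.017,0,0]]]'

```text
clock: 19.65
eef_pos: [0.593, -0.2079, 0.1697]
tool_rot: [0.018, 1.0, 0.0, -0.0]
wrist_force: [-0.7, 0.4, -1.4]
grip_width: 0.0316
gripper_force: 46.6
```

Run:
```python
from ring import *
s,M=st(); p,d,K,W=grab("wrist"); np.savez("w15",p=p,d=d,K=K,W=W); save("w15.png",p)
slotpose(s,M,p,d,K,W)
P=[manip.state()["eef_pos"] for _ in range(3)]; print(P)
p,d,K,W=grab("scene"); np.savez("s2",p=p,d=d,K=K,W=W)
C=W[:3,:3]@np.array([.66,-.21,.2])+W[:3,3]; u,v=(K@C/C[2])[:2].astype(int)
save("s2.png",cv2.resize(p[v-70:v+70,u-90:u+90],None,fx=4,fy=4,interpolation=2))
# camera body unmoved?
for f in("scene1.npz","s2.npz"):
    q,r=an(f,(195,155,230,200),(170,160,205,195)); c,n,i=plane(r); print(f,len(r),r.mean(0))
```

```text
t 19.65 p [ 0.593  -0.2079  0.1697] yaw_x 177.95 tz [-0.0003  0.0002 -1.    ] F [-0.7  0.4 -1.4] w 0.0316 g 46.6
rim 2418 tilt 0.3891959446316959 n [ 0.3794 -0.0029 -0.9252] xext [-0.0087  0.0208] yext [-0.0144  0.0144] rimc 0.006041930491543482 -0.030305746183305324
slot tool [-0.016   0.     -0.0188] world [ 0.609  -0.2084  0.1885] carrier x [ 0.9247 -0.0332  0.3791]
bearing top 2881 1695 [ 0.0138  0.0004 -0.0474] [ 0.383   0.0015 -0.9238] height over rim 0.01880612989485127
slot in lens [-0.0995 -0.0005  0.0018] shift needed units [-0.0016  0.0033  0.0123]
[array([ 0.5932, -0.2078,  0.1698]), array([ 0.5932, -0.2078,  0.1698]), array([ 0.5932, -0.2078,  0.1698])]
scene1.npz 372 [ 0.7617 -0.1972  0.2609]
s2.npz 364 [ 0.762  -0.1963  0.2607]
```

View pics/s2.png

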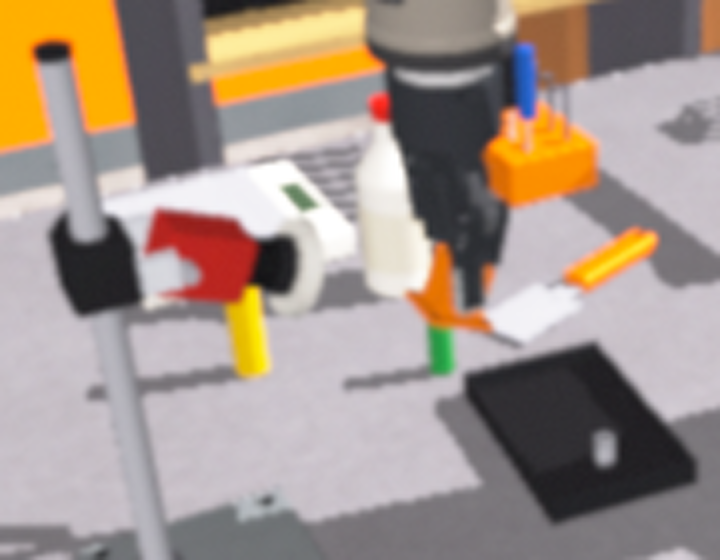

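The scene crop shows the carrier tilted in the gripper at crop (450,300), facing the ring light at (300,265). The camera is unmoved and the short bearing is still in the tray. One small trim of 1.8 mm down, then I settle and hand in.

Call:
apply_moves --motion '[[[0,0.003,0.012,0,0],[0,0.003,0.012,0,0],[0,0.003,0.012,0,0],[0,0.003,0.012,0,0],[0,0.003,0.012,0,0],[0,0.003,0.012,0,0],[0,0.003,0.012,0,0],[0,0.003,0.012,0,0]]]'

```text
clock: 20.55
eef_pos: [0.5939, -0.2072, 0.1678]
tool_rot: [0.018, 1.0, -0.0, -0.0]
wrist_force: [-0.6, 0.8, -1.6]
grip_width: 0.0314
gripper_force: 46.6
```

Run:
```python
from h import *
s,M=st(); p,d,K,W=grab("wrist"); slotpose(s,M,p,d,K,W); print(abs(s["joint_vel"]).max())
```

```text
t 20.55 p [ 0.5939 -0.2072  0.1678] yaw_x 177.99 tz [-0.0001 -0.0001 -1.    ] F [-0.6  0.8 -1.6] w 0.0314 g 46.6
rim 2270 tilt 0.3874363372806762 n [ 0.3778 -0.0026 -0.9259] xext [-0.0086  0.0207] yext [-0.0144  0.0144] rimc 0.006022350572247575 -0.030339009721400464
slot tool [-0.016   0.     -0.0188] world [ 0.6099 -0.2077  0.1866] carrier x [ 0.9253 -0.0325  0.3777]
bearing top 2813 1660 [ 0.014   0.0003 -0.0474] [ 0.3896 -0.0078 -0.9209] height over rim 0.018839013263680295
slot in lens [-0.0994  0.0002 -0.0003] shift needed units [ 0.0042 -0.0017 -0.0002]
0.0019418558790439103
```

```bash
python3 -c "
from cell import manip
print(manip.job_done())"
```

```text
the job is handed in; nothing more can be done
None
```

I handed the job in with the bearing seated in the carrier and the carrier held steady in the gripper. By my camera measurements the slot is within about 1 mm of its place 100 mm in front of the lens, and the carrier tilt matches the camera's at 0.387 rad. The camera and the other things showed no sign of having moved, and I have not seen the judge's result.

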